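# Press a skewed tile drawer home on both its roller catches under a clamped edging board

## Robot

A 6-joint arm with a two-finger parallel gripper is mounted at the origin on the work surface. World frame = base frame: x ahead of the robot, y to its left, z up, the work surface at z = 0. Lengths are in m, angles in degrees, forces in N, time in s.
With the tool pointing down it reaches from about 0.35 to 0.875 m from the base axis. Payload 4.2 kg.
Tool frame: the origin (TCP) lies on the centre line of the jaws, within the pads' length; the fingertips stand tip_reach ahead of it and the grasp point (between the pads) is the TCP (tip_reach is the distance from the TCP to the fingertips, in m); z points along the fingers, y is the line along which they close (so a half turn about z gives the same grasp; the last joint's range is limited). The gripper opens to 87 mm and grips with 3 to 60 N. Pads are 19 mm wide; open, the fingers measure 117 mm over their backs; the gripper's body (75 mm by 190 mm) begins 51 mm behind the grasp point.
Start: joints at [89.645, 22.042, 0.453, 0, -68.411, -14.817], TCP at [0.164, 0.603, 0.242] pointing down, gripper open.
Joint ranges: [-179.83, 179.83], [-69.29, 118.12], [-61.27, 80.66], [-181.25, 117.63], [-171.15, -9.14], [-177.46, 177.46]. Speed limits (degrees/s): [159.86, 159.86, 180, 180, 180, 180].

## Interface

Orientations are given as a 3x3 rotation matrix whose columns are the frame's x, y, z axes.
In Python, from station import sense, capture, finish_job, tip_reach gives the robot as it stands.
- The arm moves only by the tool arm_command, never from a script. Its argument "deltas" is a list of rows, each a list of 7 numbers: the turn, a rotation vector about the tool's x, y, z in rad, then the shift along the tool's x, y, z in cm, then the closure, from -1 (fully open) to 1 (shut), so that 0 is half open. In form: [[rx, ry, rz, dx, dy, dz, hand], ...]. A call has 1 to 8 rows; each row is the pose to reach, as a shift and turn from the pose commanded when the call began, along the tool's axes at that moment; what a row does not reach only later rows make up. A row lasts 1/12 s, in which the tool goes at most 41.7 mm and 7.16 degrees, less where a joint would pass 70% of its speed; a pose out of reach is approached as far as the arm can. A call with a gripper value outside its range is refused whole. The fingers move at their own pace and stop on an object; the grip force is fixed at half the most. Time passes only in rows, so rows that repeat a pose let the fingers close. It gives the time, the measured TCP pose, the force, the opening and the grip force at its end, in the units of the state.
- sense(): the state, without advancing time (a new reading comes with each control period).
- capture(name): name is "scene" or "side" or "wrist"; returns a dict with "pixels" (420x560x3 uint8, blue, green, red), "fovy" (degrees; the focal length in pixels is half the picture's height over the tangent of half this angle, whatever the lens; pixels are square), "cx", "cy" (the principal point, pixels), "rvec" (rotation vector, rad) and "tvec" (3), from world to camera coordinates, as OpenCV has them. Camera axes: x right, y down, z forward; pixel columns grow to the right and rows downward; lengths in m; the calibration is good to about 2 mm. A picture is of the moment at which its call begins. There is no depth.
- finish_job(): hands the job in; it is judged then, once.
The state is a dict: "time_s": time; "joints": joint angles; "joint_velocities": joint speeds; "effort": joint torques, N m; "tcp_pos": TCP position; "ee_rot": TCP orientation; "wrist_force": force on the tool from outside, world axes, zero at the start; "moment": the same for the moment, N m; "gripper_width": opening from 0.0 (shut) to 1.0 (fully open); "gripper_force": force on a finger pad.
Only numpy, scipy, OpenCV 4.12 (cv2) and the standard library are available. Lean on these libraries where they do the work, as an engineer would, in place of code of your own. Each camera call takes 0.05 s, during which the arm holds its last target. There are 200 camera calls.

## Task

Put the open tile drawer away: push it in and press each end of its front until both of its catches have snapped and the front sits square in the case, firmly against its stops. The maple edging clamped above it is still drying, so reach in under it without bumping it or its clamps, do not ram the drawer, and leave the rack of tiles, the jar, the palette and the scraper as they are.

Things in the scene. Friction and masses are not known exactly. Their poses are not given: they have to be found in the camera images.
- case: Plywood case with one drawer, fixed to the bench, 300 mm wide (its y), 220 deep (its x), 146 high; the top sticks out 35 mm past both sides. Origin: centre of its underside, on the bench; z up. Its open front faces its -x, front plane at x = -110 mm; the drawer goes home along +x. Home is where it meets its stops: from flush to 15 mm inside that plane, as they happen to be set.
- drawer: Wooden drawer, 0.8 to 1.5 kg, starts 60 to 100 mm out. Front 260 mm wide, 14 mm thick, 16 to 126 mm above the bench, no handle: a hand cut-out 126 mm wide, open at the top, takes its middle down to a sill 36 mm above the bench, leaving a flat cheek 67 mm wide at each end. Tile stacks inside. Slides with about 2 N of friction. Origin and axes: as the case's when flush.
- skew (a joint): How far the drawer stands askew in its loose runners, turned about the middle of its front, rad, within -0.06 to 0.06; 0 = square to the case; positive = left end of the front further out than the right. At the limit one end of the front leads the other by about 12 mm.
- front_left (a point): Point on the outer face of the drawer front, middle of the left cheek (the case's +y end), 96.5 mm from the drawer's middle, 45 mm above the bench. Moves with the drawer; axes as the drawer's (x = pushing direction, z up). Home: x = -110 to -95 mm in the case's frame.
- front_right (a point): The same point on the right cheek (the case's -y end), 96.5 mm from the drawer's middle, 45 mm above the bench. Home: x = -110 to -95 mm in the case's frame, the same as the left one.
- fork_left (a joint): How far the hidden sprung roller of the left catch (behind the left cheek, 98 mm from the middle) is pressed down, m: 0 free, over 0.003 on its crest, about 0.002 when that end is home. It resists from 13 mm before home, most at 9 to 12 mm (needs 14 to 20 N on the left cheek), gives way about 5 mm before home, then pulls that end in against a firm stop and holds it.
- fork_right (a joint): The same for the right catch, behind the right cheek. The ends snap in separately: pressing one cheek seats the catch behind it. Until the other end has snapped in too, that one stands 5 to 13 mm proud of the seated one, which may itself stand up to 3 mm off its stop.
- board: Maple edging, 370 x 100 x 22 mm, fixed on the case's top along its front edge, 146 to 168 mm above the bench, overhanging the front plane by 25 mm. Origin: centre of its underside; axes as the case's. Carries two blue bar clamps 172 mm either side of the middle, 42 to 68 mm behind the overhanging edge's front, reaching out to 206 mm and up to 202 mm high.
- rack: Grey notched plastic rack with five leaning tiles in it, one piece 75 x 200 mm, about 90 mm high, loose, on the bench in front of the drawer, about 0.3 m away. Origin: centre of its underside.
- jar: Closed stoneware jar, 82 mm across, 100 mm high, loose, standing on the case's top behind the board. Origin: centre of its underside.
- palette: White hard silicone palette with wells, 110 x 160 x 14 mm, loose, flat on the bench in front of the drawer. Origin: centre of its underside.
- scraper: Stainless bench scraper lying flat, blade 85 x 150 mm, with a round 18 mm grip along one long edge, loose, beside the palette. Origin: underside, 10 mm from the axis of the grip.
Mind the look-alikes: they are no part of the job. Leave any orange, white or yellow look-alike of the jar alone.

How it is judged (in metres and radians):
At the end, for the whole second after the job is handed in: Both catches have snapped in (each roller rests over 1 mm down), the drawer front is square (within 0.015 rad), nowhere more than 2.5 mm out of the case, and at rest; rack, jar, palette and scraper are within 15 mm of where they were and upright (0.1 rad) (value of joint each of fork_left, fork_right above 0.001 m and x of each of front_left, front_right in the frame of case above -0.1125 m and value of joint skew between -0.015 and 0.015 rad and linear speed of drawer below 0.005 m/s and distance of each of rack, jar, palette, scraper from where it was at the start of the episode below 0.015 m and angle between each of rack, jar, palette, scraper's own z axis and vertical below 0.1 rad); the robot touches nothing.
It fails at once if the clamped board or its clamps bumped (more than 8 N) (contact force between any of the fingers, the arm and board above 8 N).
It fails at once if the drawer rammed or forced: pressed with more than 45 N (contact force between any of the fingers, the arm and drawer above 45 N).
It fails at once if rack, jar, palette or scraper shifted by more than 15 mm or tipped (distance of any of rack, jar, palette, scraper from where it was at the start of the episode above 0.015 m or angle between any of rack, jar, palette, scraper's own z axis and vertical above 0.15 rad).
It also fails if it takes over 48 s, if anything falls off the work surface, if the arm or the gripper's body presses on something with over 40 N, if the wrist force passes 120 N, or if a joint passes its speed limit or range.

## Working session

There is one attempt and no reset: what is moved stays moved. The work goes in short steps, Python scripts to look and compute and a tool call to move; the robot and the scene stay as the last step left them, time stands still between calls to the robot, and variables do not carry over. Pictures are saved under pics/ and viewed, at most 10 in all, crops included, and the job is handed in when it is done.

Besides the shell and the picture viewer there is one more tool, called after "Emit:" by a JSON object that holds its "name" and its "arguments", one argument or row to a line. arm_command: Moves the arm, as the interface text tells. Its arguments: {"type":"object","properties":{"deltas":{"type":"array"}},"required":["deltas"]}

```bash
mkdir -p pics
cat > h.py <<'E'
import numpy as np,cv2
from station import sense,capture,finish_job,tip_reach
def cam(n,f=None):
    c=capture(n)
    if f: cv2.imwrite('pics/'+f,c['pixels'])
    return c
def K(c):
    f=210/np.tan(np.radians(c['fovy'])/2); return np.array([[f,0,c['cx']],[0,f,c['cy']],[0,0,1.]])
def proj(c,P): return cv2.projectPoints(np.array(P,float).reshape(-1,3),np.array(c['rvec'],float),np.array(c['tvec'],float),K(c),None)[0].reshape(-1,2)
def onplane(c,uv,z):
    R=cv2.Rodrigues(np.array(c['rvec'],float))[0];t=np.array(c['tvec'],float).ravel();o=-R.T@t
    d=R.T@np.linalg.inv(K(c))@np.array([*uv,1.]); return o+d*(z-o[2])/d[2]
E
python3 - <<'E'
from h import *
import pickle
a={n:cam(n,n+'0.png') for n in('scene','side','wrist')}
pickle.dump(a,open('c0.pkl','wb'))
for n,c in a.items(): print(n,c['fovy'],c['cx'],c['cy'],-cv2.Rodrigues(np.array(c['rvec']))[0].T@np.array(c['tvec']).ravel())
print(tip_reach if not callable(tip_reach) else tip_reach(),sense())
E
```

```text
scene 52.3278487311879 279.2607854496511 208.41189168741005 [0.59924166 0.34801842 1.13583513]
side 55.43745480714793 280.7615041186675 209.62725597200128 [ 0.35440699 -0.32526178  1.22567528]
wrist 62.02811121823644 273.08926493433 212.29048891895312 [0.23407198 0.58430807 0.38282099]
0.019 {'time_s': 0.15, 'joints': array([ 8.96452747e+01,  2.20793854e+01,  3.99690205e-01, -2.00899765e-02,
       -6.84110563e+01, -1.48173523e+01]), 'joint_velocities': array([ 0.08543836, -0.12830929,  0.18543724,  0.07112643,  0.02787143,
       -0.04096553]), 'effort': array([-3.91120420e-05, -3.91051912e+01,  1.87587565e+01,  4.22231689e+00,
        1.23896910e-02, -1.35850937e-04]), 'tcp_pos': array([0.16344156, 0.60282779, 0.24073848]), 'ee_rot': array([[ 9.65110328e-01, -2.61843353e-01, -3.35837974e-04],
       [-2.61843553e-01, -9.65109036e-01, -1.58184135e-03],
       [ 9.00743787e-05,  1.61458843e-03, -9.99998692e-01]]), 'wrist_force': array([ 0.2978208 ,  0.34476882, -0.69135545]), 'moment': array([ 0.02188069,  0.03773658, -0.00349811]), 'gripper_force': 0.0, 'gripper_width': 1.0006317287482625}
```

View pics/scene0.png

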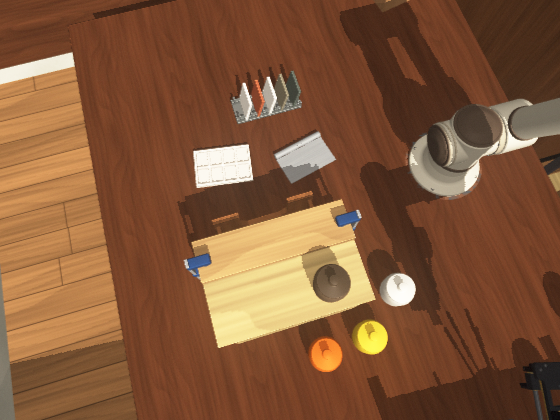

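View pics/side0.png

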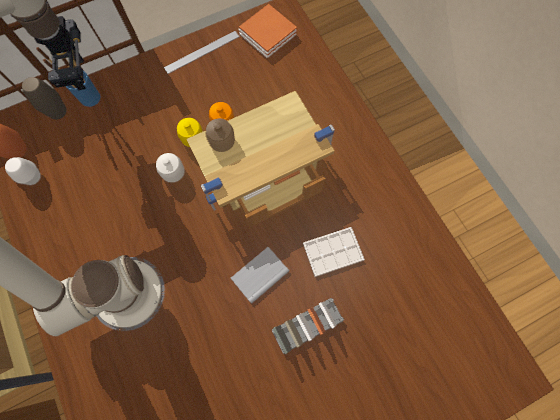

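The scene view shows the case with the board's front edge running from (192,241) to (342,201), the drawer cheeks at (226,219) and (300,199), and the palette and scraper in front of it. The side view shows the cheeks at (256,211) and (314,186). I'll enlarge both crops.

Run:
```python
from h import *
a=cv2.imread('pics/scene0.png')[130:350,180:380]; b=cv2.imread('pics/side0.png')[80:300,190:390]
f=lambda i:cv2.resize(i,(400*2//2,440),interpolation=cv2.INTER_CUBIC)
# scale 2.0 each -> 400x440 ; gamma for shadows
o=np.hstack([f(a),f(b)]); o=(255*(o/255.)**0.6).astype(np.uint8)
cv2.imwrite('pics/z.png',o)
```

```text
(no output)
```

View pics/z.png

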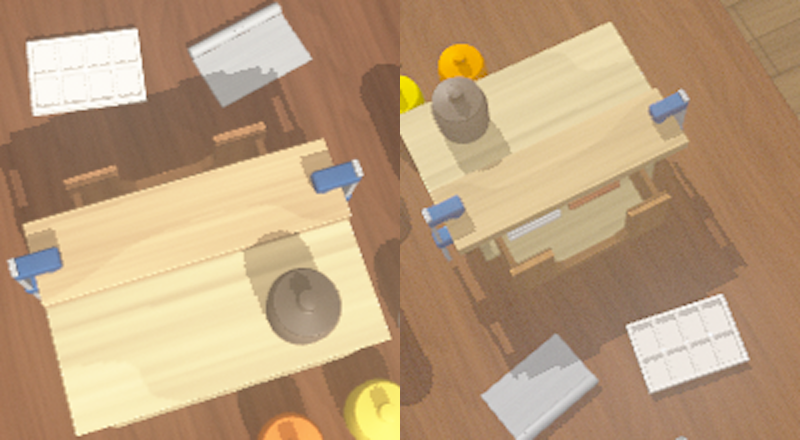

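```bash
cat > m.py <<'E'
from h import *
import pickle
from scipy.optimize import least_squares
a=pickle.load(open('c0.pkl','rb')); S,D=a['scene'],a['side']
s=lambda x,y:(x/2+180,y/2+130); d=lambda x,y:((x-400)/2+190,y/2+80)
for n,c,u,z in [('bfA',S,s(24,225),.168),('bfB',S,s(323,140),.168),('back A',S,s(78,435),.146),('back B',S,s(390,337),.146),
 ('bfA',D,d(688,138),.168),('bfB',D,d(455,241),.168),('backA',D,d(612,23),.146),
 ('chA out',S,s(65,183),.126),('chA in',S,s(117,168),.126),('chB in',S,s(214,139),.126),('chB out',S,s(264,124),.126),
 ('chA out',D,d(670,199),.126),('chA in',D,d(630,217),.126),('chB in',D,d(553,256),.126),('chB out',D,d(513,272),.126),
 ('pal',S,s(32,115),.014),('pal',S,s(146,100),.014),('pal',D,d(724,295),.014),('pal',D,d(627,324),.014),('scr',S,s(221,106),.002),('scr',S,s(312,62),.002),('scr',D,d(557,336),.002),('scr',D,d(598,382),.0)]:
    print(n,onplane(c,u,z)[:2].round(4))
E
python3 m.py
```

```text
bfA [0.7254 0.0718]
bfB [0.3589 0.0723]
back A [0.7249 0.3136]
back B [0.3584 0.3122]
bfA [0.7303 0.0704]
bfB [0.3619 0.08  ]
backA [0.7296 0.3059]
chA out [0.6707 0.0226]
chA in [0.6045 0.0222]
chB in [0.4786 0.0202]
chB out [0.4126 0.019 ]
chA out [0.6726 0.0113]
chA in [0.6065 0.0132]
chB in [0.479  0.0107]
chB out [0.4171 0.0152]
pal [ 0.6991 -0.1229]
pal [ 0.5401 -0.0991]
pal [ 0.702  -0.1347]
pal [ 0.5446 -0.1066]
scr [ 0.4398 -0.0647]
scr [ 0.2937 -0.0923]
scr [ 0.4403 -0.0717]
scr [ 0.4643 -0.1642]
```

Run:
```python
from h import *
from scipy.spatial.transform import Rotation as Ro
R0=np.array([[0,0,1],[-1,0,0],[0,-1,0.]])
s=sense();q=s['joints']
def fk(q):return (Ro.from_euler('ZY',[q[0],q[1]-q[2]],degrees=True)*Ro.from_euler('XYX',[-q[3],-q[4],-q[5]],degrees=True)).as_matrix()@R0
print((fk(q)-s['ee_rot']).round(3).max())
for sg in(1,-1):
 for th in(25,40):
  c,sn=np.cos(np.radians(th)),np.sin(np.radians(th))
  y=np.array([sg,0,0.]);z=np.array([0,c,-sn]);R=np.c_[np.cross(y,z),y,z]
  for j1,p in((-15,30),(-15,60),(0,30),(0,60)):
   M=Ro.from_euler('ZY',[j1,p],degrees=True).inv()*Ro.from_matrix(R@R0.T)
   e=M.as_euler('XYX',degrees=True);print(sg,th,j1,p,-e.round(0))
```

```text
0.0
1 25 -15 30 [ -61.  -90. -147.]
1 25 -15 60 [ -65.  -76. -120.]
1 25 0 30 [ -68.  -78. -152.]
1 25 0 60 [ -77.  -69. -122.]
1 40 -15 30 [ -48.  -81. -148.]
1 40 -15 60 [ -56.  -63. -123.]
1 40 0 30 [ -54.  -71. -156.]
1 40 0 60 [ -67.  -56. -127.]
-1 25 -15 30 [-61. -90.  33.]
-1 25 -15 60 [-65. -76.  60.]
-1 25 0 30 [-68. -78.  28.]
-1 25 0 60 [-77. -69.  58.]
-1 40 -15 30 [-48. -81.  32.]
-1 40 -15 60 [-56. -63.  57.]
-1 40 0 30 [-54. -71.  24.]
-1 40 0 60 [-67. -56.  53.]
```

Emit:
{"name": "arm_command", "arguments": {
  "deltas": [
    [0,0,0.12,1,0.5,-4,1],
    [0,0,0.24,3,1.5,-8,1],
    [0,0,0.36,6,3,-12,1],
    [0,0,0.48,8,4,-13,1],
    [0,0,0.6,10,5,-13,1],
    [0,0,0.72,12,6,-13,1],
    [0,0,0.84,14,7,-13,1],
    [0,0,0.96,16,8,-13,1]
  ]
}}

```text
time_s: 0.82
tcp_pos: [0.2976, 0.4831, 0.3714]
ee_rot: [[0.333, -0.943, -0.0], [-0.943, -0.333, -0.0], [0.0, 0.0, -1.0]]
wrist_force: [-0.6, 0.3, 0.4]
gripper_width: 0.48
gripper_force: 0.0
```

```bash
cat > d.py <<'E'
from h import *
import sys
from scipy.spatial.transform import Rotation as Ro
# d.py x y z yaw_of_toolx(deg) th(deg below horizontal; 90=down)   tool tilts towards +yaw dir
x,y,z,yaw,th=map(float,sys.argv[1:6])
R=Ro.from_euler('ZY',[yaw,th],degrees=True).as_matrix()@np.c_[[0,0,1.],[0,-1,0],[1,0,0]]  # th=0: z fwd, x up, y right
s=sense();E=s['ee_rot']
print('t',s['time_s'],'tcp',s['tcp_pos'].round(4),'F',s['wrist_force'].round(1),'q',s['joints'].round(1))
print('rot',Ro.from_matrix(E.T@R).as_rotvec().round(3),'shift cm',(100*E.T@(np.array([x,y,z])-s['tcp_pos'])).round(2))
E
python3 d.py .45 .25 .40 -129 90
```

```text
t 0.8167 tcp [0.2976 0.4831 0.3714] F [-0.6  0.3  0.4] q [ 74.7  12.9   5.8  -0.  -82.9 -55.2]
rot [ 0.    -0.     1.021] shift cm [27.05 -6.59 -2.86]
```

Emit:
{"name": "arm_command", "arguments": {
  "deltas": [
    [0,0,0.12,3,-0.8,-1,1],
    [0,0,0.24,6.5,-1.6,-2,1],
    [0,0,0.36,10,-2.5,-2.8,1],
    [0,0,0.48,13.5,-3.3,-2.8,1],
    [0,0,0.6,17,-4,-2.8,1],
    [0,0,0.72,20.5,-5,-2.8,1],
    [0,0,0.84,24,-6,-2.8,1],
    [0,0,0.96,27,-6.6,-2.8,1]
  ]
}}

```text
time_s: 1.48
tcp_pos: [0.4515, 0.2505, 0.3993]
ee_rot: [[-0.582, -0.814, -0.0], [-0.814, 0.582, -0.0], [0.0, 0.0, -1.0]]
wrist_force: [-0.2, 0.6, 0.5]
gripper_width: 0.008
gripper_force: 0.0
```

```bash
python3 d.py .5 0 .37 -180 90
```

```text
t 1.4833 tcp [0.4515 0.2505 0.3993] F [-0.2  0.6  0.5] q [ 47.1   7.2   2.5  -0.  -85.4 -82.6]
rot [-0.   -0.    0.95] shift cm [ 17.56 -18.51   2.94]
```

Emit:
{"name": "arm_command", "arguments": {
  "deltas": [
    [0,0,0.12,2.2,-2.3,0,1],
    [0,0,0.24,4.4,-4.6,0,1],
    [0,0,0.36,6.6,-6.9,0,1],
    [0,0,0.48,8.8,-9.2,0,1],
    [0,0,0.6,11,-11.5,1,1],
    [0,0,0.72,13.2,-13.8,2,1],
    [0,0,0.84,15.4,-16.1,3,1],
    [0,0,0.95,17.5,-18.5,3,1]
  ]
}}

```text
time_s: 2.15
tcp_pos: [0.4998, 0.0013, 0.3673]
ee_rot: [[-1.0, -0.001, -0.004], [-0.001, 1.0, -0.0], [0.004, -0.0, -1.0]]
wrist_force: [0.1, 0.2, -0.2]
gripper_width: 0.004
gripper_force: 0.0
```

```bash
python3 d.py .48 -.09 .32 -235 90;  python3 d.py .48 -.09 .24 -270 35
```

```text
t 2.15 tcp [0.4998 0.0013 0.3673] F [ 0.1  0.2 -0.2] q [ 1.880e+01  5.900e+00 -3.300e+00 -1.000e-01 -8.100e+01 -1.087e+02]
rot [-0.002 -0.004  0.961] shift cm [ 1.97 -9.13  4.74]
t 2.15 tcp [0.4998 0.0013 0.3673] F [ 0.1  0.2 -0.2] q [ 1.880e+01  5.900e+00 -3.300e+00 -1.000e-01 -8.100e+01 -1.087e+02]
rot [-0.752  0.745  1.437] shift cm [ 1.94 -9.13 12.74]
```

Emit:
{"name": "arm_command", "arguments": {
  "deltas": [
    [0,0,0.12,0,-1.2,0.5,1],
    [0,0,0.24,0.5,-2.4,1,1],
    [0,0,0.36,1,-3.6,1.5,1],
    [0,0,0.48,1,-4.8,2,1],
    [0,0,0.6,1,-6,2.5,1],
    [0,0,0.72,1.5,-7.2,3,1],
    [0,0,0.84,2,-8.4,3.5,1],
    [0,0,0.96,2,-9,4,1]
  ]
}}

```text
time_s: 2.82
tcp_pos: [0.4807, -0.0882, 0.3291]
ee_rot: [[-0.573, 0.819, -0.001], [0.819, 0.573, 0.0], [0.001, -0.001, -1.0]]
wrist_force: [-0.6, 0.5, -0.4]
gripper_width: 0.01
gripper_force: 0.0
```

```bash
python3 d.py .46 -.09 .28 -270 35
```

```text
t 2.8167 tcp [ 0.4807 -0.0882  0.3291] F [-0.6  0.5 -0.4] q [   8.7    5.5   -9.1   -0.   -75.5 -153.7]
rot [-0.294  0.929  0.562] shift cm [ 1.04 -1.79  4.92]
```

Emit:
{"name": "arm_command", "arguments": {
  "deltas": [
    [-0.03,0.1,0.06,0,0,0,1],
    [-0.06,0.2,0.12,0,0,0,1],
    [-0.1,0.31,0.19,0,-0.5,1,1],
    [-0.13,0.41,0.25,0.5,-1,2,1],
    [-0.16,0.52,0.31,1,-1.5,3,1],
    [-0.2,0.62,0.37,1,-1.8,4,1],
    [-0.23,0.72,0.44,1,-1.8,5,1],
    [-0.26,0.82,0.5,1,-1.8,5,1]
  ]
}}

```text
time_s: 3.48
tcp_pos: [0.4609, -0.0895, 0.2782]
ee_rot: [[-0.067, 0.997, -0.034], [0.655, 0.069, 0.752], [0.753, 0.028, -0.658]]
wrist_force: [0.2, 0.1, -0.1]
gripper_width: 0.006
gripper_force: 0.0
```

```bash
python3 d.py .445 -.08 .12 -270 30
```

```text
t 3.4833 tcp [ 0.4609 -0.0895  0.2782] F [ 0.2  0.1 -0.1] q [ -21.2   18.4    1.4  -43.8  -95.6 -149.4]
rot [-0.04   0.194  0.063] shift cm [-11.18  -1.96  11.18]
```

Emit:
{"name": "arm_command", "arguments": {
  "deltas": [
    [-0.01,0.1,0.03,-4,-0.7,3,1],
    [-0.02,0.15,0.05,-8,-1.4,6,1],
    [-0.03,0.19,0.06,-11,-1.9,9,1],
    [-0.04,0.19,0.06,-11.2,-2,11.2,1],
    [-0.04,0.19,0.06,-11.2,-2,11.2,1]
  ]
}}

```text
time_s: 3.9
tcp_pos: [0.4416, -0.0785, 0.1148]
ee_rot: [[0.006, 1.0, -0.007], [0.501, 0.003, 0.865], [0.865, -0.009, -0.501]]
wrist_force: [-0.9, 0.4, 0.4]
gripper_width: 0.002
gripper_force: 0.0
```

```bash
python3 d.py .445 -.05 .065 -270 30; python3 -c "
from h import *
import pickle
c=cam('wrist','w1.png');pickle.dump(c,open('w1.pkl','wb'))"
```

```text
t 3.9 tcp [ 0.4416 -0.0785  0.1148] F [-0.9  0.4  0.4] q [ -25.9   33.3   -8.5  -50.9  -87.3 -132.5]
rot [-0.007  0.001 -0.006] shift cm [-2.88  0.39  4.96]
```

View pics/w1.png

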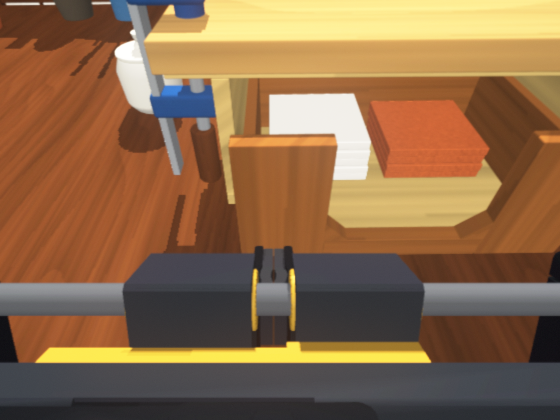

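The wrist view shows the left cheek at columns 231–335, with its top at row 137–148. The closed fingers are near column 274, and the board's underside edge is at row 70. The right cheek starts at column 535.

```bash
python3 - <<'E'
from h import *
import pickle
c=pickle.load(open('w1.pkl','rb'))
for uv in((231,149),(333,148),(560,137),(541,138)):print(onplane(c,uv,.126).round(4))
for uv in((330,69),(560,71)):print('board',onplane(c,uv,.146).round(4))
E
python3 d.py .445 -.03 .06 -270 30
```

```text
[0.416  0.0086 0.126 ]
[0.4772 0.009  0.126 ]
[0.6182 0.0193 0.126 ]
[0.6061 0.0183 0.126 ]
board [0.4804 0.0734 0.146 ]
board [0.6341 0.0675 0.146 ]
t 3.95 tcp [ 0.4434 -0.08    0.118 ] F [ 0.7 -0.   1. ] q [ -25.9   33.1   -8.2  -50.8  -87.5 -132.6]
rot [-0.006  0.005  0.   ] shift cm [-2.49  0.21  7.25]
```

Emit:
{"name": "arm_command", "arguments": {
  "deltas": [
    [0,0,0,-1.5,0.2,2,1],
    [0,0,0,-2.1,0.2,4,1],
    [0,0,0,-2.1,0.2,6,1],
    [0,0,0,-2.1,0.2,7.5,1],
    [0,0,0,-2.1,0.2,7.9,1],
    [0,0,0,-2.1,0.2,7.9,1]
  ]
}}

```text
time_s: 4.45
tcp_pos: [0.4482, -0.0233, 0.0637]
ee_rot: [[-0.012, 1.0, -0.003], [0.509, 0.008, 0.861], [0.861, 0.009, -0.509]]
wrist_force: [-0.5, 0.2, 0.4]
gripper_width: 0.004
gripper_force: 0.0
```

Emit:
{"name": "arm_command", "arguments": {
  "deltas": [
    [0,0,0,0.15,0,0.25,1],
    [0,0,0,0.3,0,0.5,1],
    [0,0,0,0.45,0,0.75,1],
    [0,0,0,0.6,0,1.0,1],
    [0,0,0,0.75,0,1.25,1],
    [0,0,0,0.9,0,1.5,1],
    [0,0,0,1.05,0,1.75,1],
    [0,0,0,1.2,0,2.0,1]
  ]
}}

```text
time_s: 5.12
tcp_pos: [0.4473, -0.0005, 0.0629]
ee_rot: [[-0.009, 1.0, -0.002], [0.509, 0.006, 0.861], [0.861, 0.007, -0.509]]
wrist_force: [0.1, -2.3, 0.6]
gripper_width: 0.005
gripper_force: 1.2
```

Emit:
{"name": "arm_command", "arguments": {
  "deltas": [
    [0,0,0,0.25,0,0.43,1],
    [0,0,0,0.5,0,0.86,1],
    [0,0,0,0.75,0,1.29,1],
    [0,0,0,1.0,0,1.72,1],
    [0,0,0,1.25,0,2.15,1],
    [0,0,0,1.5,0,2.58,1],
    [0,0,0,1.75,0,3.0,1],
    [0,0,0,2.0,0,3.4,1]
  ]
}}

```text
time_s: 5.78
tcp_pos: [0.4473, 0.0396, 0.0628]
ee_rot: [[-0.009, 1.0, -0.002], [0.508, 0.006, 0.861], [0.861, 0.007, -0.508]]
wrist_force: [-0.7, -2.5, 1.1]
gripper_width: 0.005
gripper_force: 1.3
```

```bash
python3 d.py .445 .06 .06 -270 30; python3 -c "
from h import *
import pickle
c=cam('wrist','w2.png');pickle.dump(c,open('w2.pkl','wb'))"
```

```text
t 5.7833 tcp [0.4473 0.0396 0.0628] F [-0.7 -2.5  1.1] q [ -15.3   35.2  -15.5  -59.   -75.6 -128.6]
rot [-0.002  0.01   0.009] shift cm [ 0.8  -0.22  1.89]
```

View pics/w2.png

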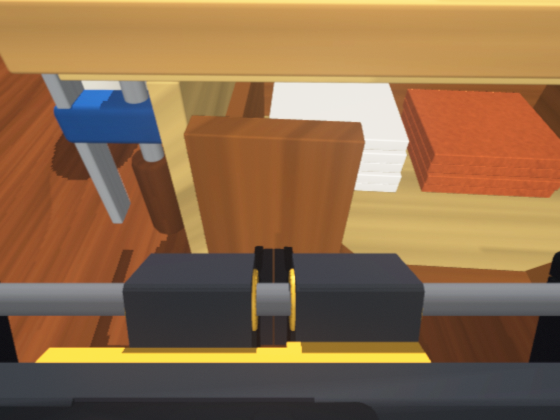

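The wrist view shows the left cheek at columns 188–362, still about 40 mm out, with the fingers clear of the board's edge at row 75. I'll keep pushing, gently.

Emit:
{"name": "arm_command", "arguments": {
  "deltas": [
    [0,0,0,0.2,0,0.35,1],
    [0,0,0,0.4,0,0.7,1],
    [0,0,0,0.6,0,1.05,1],
    [0,0,0,0.8,0,1.4,1],
    [0,0,0,0.95,0,1.65,1],
    [0,0,0,1.1,0,1.9,1],
    [0,0,0,1.2,0,2.1,1]
  ]
}}

```text
time_s: 6.42
tcp_pos: [0.4474, 0.0614, 0.0625]
ee_rot: [[-0.012, 1.0, -0.003], [0.511, 0.008, 0.859], [0.859, 0.009, -0.511]]
wrist_force: [-0.6, -18.3, 9.7]
gripper_width: 0.003
gripper_force: 8.7
```

Emit:
{"name": "arm_command", "arguments": {
  "deltas": [
    [0,0,0,0.05,0,0.08,1],
    [0,0,0,0.1,0,0.17,1],
    [0,0,0,0.1,0,0.17,1]
  ]
}}

```text
time_s: 6.67
tcp_pos: [0.4474, 0.0623, 0.0626]
ee_rot: [[-0.012, 1.0, -0.002], [0.512, 0.008, 0.859], [0.859, 0.009, -0.512]]
wrist_force: [-2.1, -15.9, 7.5]
gripper_width: 0.004
gripper_force: 8.1
```

Emit:
{"name": "arm_command", "arguments": {
  "deltas": [
    [0,0,0,0.05,0,0.08,1],
    [0,0,0,0.1,0,0.17,1],
    [0,0,0,0.15,0,0.25,1],
    [0,0,0,0.15,0,0.25,1]
  ]
}}

```text
time_s: 7.0
tcp_pos: [0.4473, 0.066, 0.0627]
ee_rot: [[-0.011, 1.0, -0.001], [0.511, 0.007, 0.859], [0.859, 0.009, -0.511]]
wrist_force: [-1.2, -11.8, 4.9]
gripper_width: 0.007
gripper_force: 5.5
```

Past the crest: the force is falling. I'll continue.

Emit:
{"name": "arm_command", "arguments": {
  "deltas": [
    [0,0,0,0.05,0,0.08,1],
    [0,0,0,0.1,0,0.17,1],
    [0,0,0,0.15,0,0.25,1],
    [0,0,0,0.2,0,0.34,1],
    [0,0,0,0.2,0,0.34,1]
  ]
}}

```text
time_s: 7.42
tcp_pos: [0.4473, 0.0718, 0.0624]
ee_rot: [[-0.01, 1.0, -0.002], [0.509, 0.006, 0.861], [0.861, 0.007, -0.509]]
wrist_force: [-0.0, -4.7, 2.4]
gripper_width: 0.005
gripper_force: 2.6
```

Emit:
{"name": "arm_command", "arguments": {
  "deltas": [
    [0,0,0,0.05,0,0.08,1],
    [0,0,0,0.1,0,0.17,1],
    [0,0,0,0.15,0,0.25,1],
    [0,0,0,0.15,0,0.25,1]
  ]
}}

```text
time_s: 7.75
tcp_pos: [0.4474, 0.0725, 0.0624]
ee_rot: [[-0.012, 1.0, -0.002], [0.512, 0.008, 0.859], [0.859, 0.009, -0.512]]
wrist_force: [-0.8, -13.9, 5.9]
gripper_width: 0.002
gripper_force: 7.4
```

Emit:
{"name": "arm_command", "arguments": {
  "deltas": [
    [0,0,0,-1,0,-1.7,1],
    [0,0,0,-2,0.5,-3.4,1],
    [0,0,0,-2.5,4,-4.3,1],
    [0,0,0,-2.5,8,-4.3,1],
    [0,0,0,-2.5,12,-4.3,1],
    [0,0,0,-2.5,16,-4.3,1],
    [0,0,0,-2.5,19,-4.3,1],
    [0,0,0,-2.5,19.2,-4.3,1]
  ]
}}

```text
time_s: 8.42
tcp_pos: [0.6438, 0.0278, 0.0635]
ee_rot: [[-0.013, 1.0, -0.0], [0.509, 0.007, 0.861], [0.861, 0.011, -0.509]]
wrist_force: [0.3, 0.5, -0.5]
gripper_width: 0.004
gripper_force: 0.0
```

```bash
python3 d.py .638 .05 .06 -270 30; python3 -c "
from h import *
import pickle
c=cam('wrist','w3.png');pickle.dump(c,open('w3.pkl','wb'))"
```

```text
t 8.4167 tcp [0.6438 0.0278 0.0635] F [ 0.3  0.5 -0.5] q [ -11.8   45.3   11.3  -58.3  -82.  -144.3]
rot [-0.     0.01   0.013] shift cm [ 0.84 -0.56  2.08]
```

View pics/w3.png

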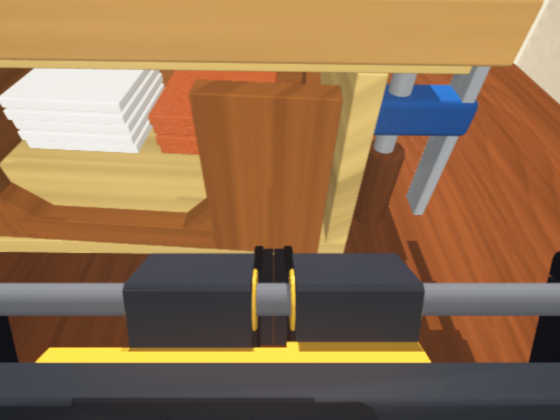

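The wrist view shows the right cheek at columns 193–340, standing proud, with the fingers near its middle at column 274. I'll push it now.

Emit:
{"name": "arm_command", "arguments": {
  "deltas": [
    [0,0,0,0.3,0,0.52,1],
    [0,0,0,0.6,0,1.04,1],
    [0,0,0,0.9,0,1.55,1],
    [0,0,0,1.1,0,1.9,1],
    [0,0,0,1.2,0,2.07,1],
    [0,0,0,1.3,0,2.24,1],
    [0,0,0,1.4,0,2.4,1]
  ]
}}

```text
time_s: 9.05
tcp_pos: [0.639, 0.0543, 0.0642]
ee_rot: [[-0.009, 1.0, -0.002], [0.508, 0.006, 0.861], [0.861, 0.007, -0.509]]
wrist_force: [-0.1, -0.8, 0.9]
gripper_width: 0.007
gripper_force: 0.0
```

Emit:
{"name": "arm_command", "arguments": {
  "deltas": [
    [0,0,0,0.1,0,0.17,1],
    [0,0,0,0.2,0,0.34,1],
    [0,0,0,0.3,0,0.52,1],
    [0,0,0,0.4,0,0.69,1],
    [0,0,0,0.4,0,0.69,1]
  ]
}}

```text
time_s: 9.47
tcp_pos: [0.6392, 0.0606, 0.0639]
ee_rot: [[-0.01, 1.0, -0.001], [0.511, 0.006, 0.86], [0.86, 0.008, -0.511]]
wrist_force: [-0.6, -4.4, 1.0]
gripper_width: 0.009
gripper_force: 2.6
```

Emit:
{"name": "arm_command", "arguments": {
  "deltas": [
    [0,0,0,0.05,0,0.08,1],
    [0,0,0,0.1,0,0.17,1],
    [0,0,0,0.15,0,0.25,1],
    [0,0,0,0.2,0,0.34,1],
    [0,0,0,0.2,0,0.34,1]
  ]
}}

```text
time_s: 9.88
tcp_pos: [0.6393, 0.0616, 0.0639]
ee_rot: [[-0.01, 1.0, -0.0], [0.514, 0.005, 0.858], [0.858, 0.008, -0.514]]
wrist_force: [-1.3, -13.4, 3.5]
gripper_width: 0.002
gripper_force: 6.7
```

Emit:
{"name": "arm_command", "arguments": {
  "deltas": [
    [0,0,0,0.05,0,0.08,1],
    [0,0,0,0.1,0,0.17,1],
    [0,0,0,0.15,0,0.25,1],
    [0,0,0,0.15,0,0.25,1]
  ]
}}

```text
time_s: 10.22
tcp_pos: [0.6395, 0.0632, 0.064]
ee_rot: [[-0.01, 1.0, 0.001], [0.515, 0.005, 0.857], [0.857, 0.009, -0.515]]
wrist_force: [-1.8, -16.4, 5.0]
gripper_width: 0.003
gripper_force: 8.5
```

Emit:
{"name": "arm_command", "arguments": {
  "deltas": [
    [0,0,0,0.05,0,0.08,1],
    [0,0,0,0.1,0,0.17,1],
    [0,0,0,0.15,0,0.25,1],
    [0,0,0,0.2,0,0.34,1],
    [0,0,0,0.2,0,0.34,1]
  ]
}}

```text
time_s: 10.63
tcp_pos: [0.6394, 0.0719, 0.0641]
ee_rot: [[-0.009, 1.0, 0.0], [0.509, 0.004, 0.861], [0.861, 0.007, -0.509]]
wrist_force: [-0.2, -0.1, 0.9]
gripper_width: 0.003
gripper_force: 0.0
```

Snapped: contact was lost as the catch pulled the end in. I'll press it onto its stop.

Emit:
{"name": "arm_command", "arguments": {
  "deltas": [
    [0,0,0,0.05,0,0.08,1],
    [0,0,0,0.1,0,0.17,1],
    [0,0,0,0.15,0,0.25,1],
    [0,0,0,0.2,0,0.34,1],
    [0,0,0,0.25,0,0.43,1],
    [0,0,0,0.25,0,0.43,1]
  ]
}}

```text
time_s: 11.13
tcp_pos: [0.6393, 0.0745, 0.064]
ee_rot: [[-0.011, 1.0, -0.001], [0.513, 0.006, 0.858], [0.858, 0.009, -0.513]]
wrist_force: [-1.2, -13.2, 3.4]
gripper_width: 0.003
gripper_force: 6.5
```

Emit:
{"name": "arm_command", "arguments": {
  "deltas": [
    [0,0,0,0.05,0,0.08,1],
    [0,0,0,0.1,0,0.17,1],
    [0,0,0,0.1,0,0.17,1]
  ]
}}

```text
time_s: 11.38
tcp_pos: [0.6394, 0.0748, 0.0641]
ee_rot: [[-0.011, 1.0, -0.0], [0.515, 0.006, 0.857], [0.857, 0.009, -0.515]]
wrist_force: [-2.3, -17.5, 5.6]
gripper_width: 0.009
gripper_force: 8.9
```

Emit:
{"name": "arm_command", "arguments": {
  "deltas": [
    [0,0,0,-1,0,-1.7,1],
    [0,0,0,-2,-0.5,-3.4,1],
    [0,0,0,-2.2,-4,-3.8,1],
    [0,0,0,-2.2,-8,-3.8,1],
    [0,0,0,-2.2,-12,-3.8,1],
    [0,0,0,-2.2,-16,-3.8,1],
    [0,0,0,-2.2,-19,-3.8,1],
    [0,0,0,-2.2,-19.2,-3.8,1]
  ]
}}

```text
time_s: 12.05
tcp_pos: [0.4416, 0.0361, 0.0634]
ee_rot: [[-0.003, 1.0, -0.005], [0.506, 0.006, 0.863], [0.863, -0.0, -0.506]]
wrist_force: [-0.2, 0.8, 0.1]
gripper_width: 0.007
gripper_force: 0.0
```

```bash
python3 d.py .445 .066 .063 -270 30
```

```text
t 12.05 tcp [0.4416 0.0361 0.0634] F [-0.2  0.8  0.1] q [ -15.8   35.1  -15.9  -58.7  -76.  -128.5]
rot [-0.005  0.007  0.003] shift cm [1.48 0.36 2.6 ]
```

Emit:
{"name": "arm_command", "arguments": {
  "deltas": [
    [0,0,0,0.4,0.3,0.68,1],
    [0,0,0,0.8,0.3,1.36,1],
    [0,0,0,1.2,0.3,2.04,1],
    [0,0,0,1.5,0.3,2.6,1],
    [0,0,0,1.7,0.3,2.9,1],
    [0,0,0,1.8,0.3,3.1,1],
    [0,0,0,1.9,0.3,3.27,1],
    [0,0,0,1.9,0.3,3.27,1]
  ]
}}

```text
time_s: 12.72
tcp_pos: [0.4501, 0.073, 0.0626]
ee_rot: [[-0.009, 1.0, -0.002], [0.509, 0.007, 0.861], [0.861, 0.007, -0.509]]
wrist_force: [0.5, 0.5, -0.4]
gripper_width: 0.005
gripper_force: 0.1
```

Emit:
{"name": "arm_command", "arguments": {
  "deltas": [
    [0,0,0,0.05,0,0.08,1],
    [0,0,0,0.1,0,0.17,1],
    [0,0,0,0.15,0,0.25,1],
    [0,0,0,0.15,0,0.25,1]
  ]
}}

```text
time_s: 13.05
tcp_pos: [0.4502, 0.0739, 0.0625]
ee_rot: [[-0.01, 1.0, -0.001], [0.511, 0.006, 0.86], [0.86, 0.008, -0.511]]
wrist_force: [-0.6, -6.5, 2.4]
gripper_width: 0.006
gripper_force: 3.5
```

Emit:
{"name": "arm_command", "arguments": {
  "deltas": [
    [0,0,0,0.05,0,0.08,1],
    [0,0,0,0.1,0,0.17,1],
    [0,0,0,0.1,0,0.17,1],
    [0,0,0,0.1,0,0.17,1]
  ]
}}

```text
time_s: 13.38
tcp_pos: [0.4503, 0.0744, 0.0625]
ee_rot: [[-0.011, 1.0, -0.001], [0.513, 0.007, 0.859], [0.859, 0.009, -0.513]]
wrist_force: [-1.4, -13.4, 4.4]
gripper_width: 0.003
gripper_force: 6.8
```

Emit:
{"name": "arm_command", "arguments": {
  "deltas": [
    [0,0,0,-1,0,-1.7,1],
    [0,0,0,-2,0,-3.4,1],
    [0,0,0,-3.5,3,-5.9,1],
    [0,0,0,-4.5,6,-7.8,1],
    [0,0,0,-4.5,9,-7.8,1],
    [0,0,0,-4.5,9.7,-7.8,1],
    [0,0,0,-4.5,9.7,-7.8,1]
  ]
}}

```text
time_s: 13.97
tcp_pos: [0.5491, -0.012, 0.064]
ee_rot: [[-0.01, 1.0, -0.001], [0.508, 0.006, 0.861], [0.861, 0.008, -0.508]]
wrist_force: [0.1, 0.2, -0.1]
gripper_width: 0.008
gripper_force: 0.0
```

```bash
python3 -c "
from h import *
import pickle
c=cam('wrist','w4.png')
a,b=cam('scene','s4.png')['pixels'],cam('side','d4.png')['pixels']
cv2.imwrite('pics/z4.png',np.hstack([a[50:350,170:400],c['pixels'][0:300,:]]))
print(sense()['tcp_pos'],sense()['time_s'])"
```

```text
[ 0.54607266 -0.01132052  0.06406757] 14.1167
```

View pics/z4.png

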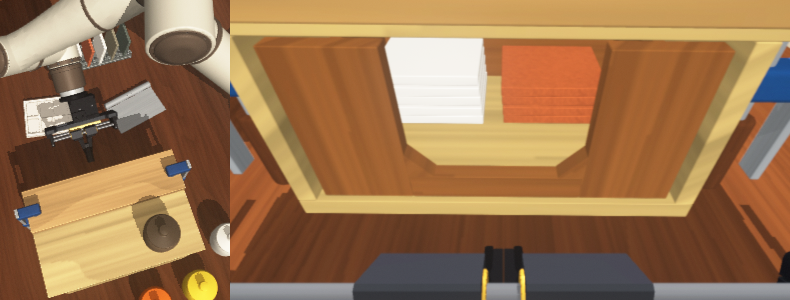

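The wrist view shows the drawer front square and inside the case on both sides: cheeks at columns 255–390 and 610–730, with even reveals. The scene view shows the palette, scraper, rack and jar where they were. I'll hand it in.

```bash
python3 -c "
from h import *
print(finish_job())"
```

```text
the job is handed in; nothing more can be done
None
```

I pushed the drawer home and handed the job in: by the forces both catches snapped in, and both ends sit within about 0.5 mm of each other. I saw no contact with the board or its clamps, and the rack, jar, palette and scraper looked unmoved. The hand-in returned no verdict.

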